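Gauge the depth of a bee nest bore

TASK

Take the depth gauge out of its stand and drop its shaft into the wide open bore of the wooden bee nest block until it bottoms out. Then slide the gauge's disc down its shaft until it lies on the block's top face, so that it marks the bore's depth, and leave the gauge standing there by itself. Leave the three green-capped jars standing where they are.

Things in the scene. Friction and masses are not known exactly. Their poses are not given: they have to be found in the camera images.
- gauge: Depth gauge, 142 mm long, about 155 g with its disc, round about its z axis, standing upright in the stand at the start. Aluminium shaft 14 mm in diameter from z = 0 to 120 mm with a tapered tip (8 mm across at the very end, full width from 4 mm up), then a black cylindrical knob 26 mm in diameter and 22 mm high (z = 120 to 142 mm). A steel disc slides on the shaft below the knob. Origin: centre of the shaft's lower end (the tip); z runs along the shaft to the knob.
- disc (a joint): Position in m of the steel disc (64 mm in diameter, 8 mm thick, with a raised ring 23 mm across and 3 mm high on its top that is for looks only) on the gauge's shaft: at 0 its underside is 106 mm above the tip (its top 6 mm below the knob); grows as the disc slides towards the tip, up to 0.07. It stays where it is left; friction of about 3 N must be overcome to slide it, by pushing down on its top or by gripping its rim. It starts between 0 and 0.003.
- disc_under (a point): Centre of the underside of the gauge's disc.
- gauge_stand: Fixed stand of the gauge: dark steel foot 76 mm in diameter and 8 mm high with an upright black sleeve, outside diameter 29 mm, inside 18 mm, top at 58 mm. The gauge's tip rests on the foot at 8 mm height; lift it more than 50 mm to free it. Origin: centre of the underside.
- nest_block: Fixed pale wooden nest block, 100 (x) by 80 (y) by 120 mm high, whose wide bore is open. Wide bore: vertical, 17 mm in diameter with a 2 mm chamfer, centred at x = -12 mm, y = 0, blind. Two narrow bores of 9 mm at x = 36 mm, y = +-22 mm are not used. Origin: centre of the underside, z up; the top face is at z = 120 mm.
- bore_mouth (a point): Centre of the mouth of the wide open bore, level with the block's top face.
- bore_floor: Flat bottom of the wide open bore, hidden inside the block. Origin: centre of that bottom surface. It lies 78 to 98 mm below the block's top face, different each time.
- sealed_block: Fixed second nest block of the same size, shape and wood, but its wide bore is closed by a grey mud plug, 25 mm across, that bulges 8 mm above the top face; not used. The two blocks swap sides. Origin: centre of the underside.
- jar1: Specimen jar, loose, glass with a green cap, 47 mm in diameter, 66 mm high, 90 g. Leave it alone. Origin: centre of the underside.
- jar2: Second jar like jar1.
- jar3: Third jar like jar1.
There are look-alikes about, which are no part of the job. Of the things that look like the gauge, the middle-sized one is meant.

How it is judged:
On the way, in this order (a step that is already met when the one before it is completed fails the run):
1. the gauge is lifted clear of its stand (distance between gauge and gauge_stand above 0.07 m), for 0.1 s.
2. the gauge's tip stands on the bottom of the wide open bore (z of gauge in the frame of bore_floor below 0.003 m and horizontal distance between gauge and bore_floor below 0.006 m).
At the end, for the whole second after the job is handed in: The gauge stands free, still and upright (0.06 rad) in the wide open bore: tip on the bore's bottom (2.5 mm in height, 6 mm sideways), underside of its disc on the block's top face (centre within 2.5 mm). The jars were never moved over 20 mm or tipped (z of gauge in the frame of bore_floor between -0.0025 and 0.0025 m and horizontal distance between gauge and bore_floor below 0.006 m and z of disc_under in the frame of bore_mouth below 0.0025 m and angle between gauge's own z axis and vertical below 0.06 rad and linear speed of gauge below 0.02 m/s and contact force between gauge and the fingers below 0.05 N); the robot touches nothing.
It fails at once if a jar was moved by more than 20 mm or tipped over (distance of any of jar1, jar2, jar3 from where it was at the start of the episode above 0.02 m or angle between any of jar1, jar2, jar3's own z axis and vertical above 0.5 rad).
It also fails if it takes over 51 s, if anything falls off the work surface, if the arm or the gripper's body presses on something with over 40 N, if the wrist force passes 120 N, or if a joint passes its speed limit or range.

ROBOT

A 7-joint arm with a two-finger parallel gripper is mounted at the origin on the work surface. World frame = base frame: x ahead of the robot, y to its left, z up, the work surface at z = 0. Lengths are in m, angles in rad, forces in N, time in s.
With the tool pointing down it reaches from about 0.425 to 0.875 m from the base axis. Payload 4.7 kg.
Tool frame: the origin (TCP) lies at the very end of the fingers, on their centre line; the grasp point (between the pads) lies 19 mm behind it; z points along the fingers, y is the line along which they close (so a half turn about z gives the same grasp; the last joint's range is limited). The gripper opens to 87 mm and grips with 3 to 60 N. Pads are 19 mm wide; open, the fingers measure 117 mm over their backs; the gripper's body (75 mm by 190 mm) begins 51 mm behind the grasp point.
Start: joints at [1.316, 0.321, -0.07, 1.45, 0.023, 1.371, -0.057], TCP at [0.173, -0.627, 0.223] pointing down, gripper open.
Joint ranges: [-2.86, 2.86], [-0.3, 2.09], [-1.38, 1.24], [0.06, 2.45], [-1.56, 4.7], [0.09, 2.05], [-2.69, 2.69]. Speed limits (rad/s): [2.57, 2.57, 3.14, 3.14, 3.14, 3.14, 3.14].

INTERFACE

Orientations are given as a rotation vector (axis times angle).
In Python, from bench import ctrl, vision gives the robot as it stands.
- The arm moves only by the tool jog_arm, never from a script. Its argument "increments" is a list of rows, each an object of numbers: "tx", "ty", "tz": the shift along the tool's x, y, z in mm; "wx", "wy", "wz": the turn, a rotation vector about the tool's x, y, z in rad; "gripper": the opening, from 0 (shut) to 1 (fully open). In form: [{"tx": .., "ty": .., "tz": .., "wx": .., "wy": .., "wz": .., "gripper": ..}, ...]. A call has exactly 5 rows; each row is the pose to reach, as a shift and turn from the pose commanded when the call began, along the tool's axes at that moment; what a row does not reach only later rows make up. A row lasts 1/12 s, in which the tool goes at most 41.7 mm and 7.16 degrees, less where a joint would pass 70% of its speed; a pose out of reach is approached as far as the arm can. A call with a gripper value outside its range is refused whole. The fingers move at their own pace and stop on an object; "grip_force" is the grip in N (left out, the last holds). Time passes only in rows, so rows that repeat a pose let the fingers close, or fill a call up. It gives the time, the measured TCP pose, the force, the opening and the grip force at its end, in the units of the state.
- ctrl.get_state(): the state, without advancing time (a new reading comes with each control period).
- vision.get_image(name): name is "side" or "top" or "wrist"; returns a dict with "color" (480x640x3 uint8, blue, green, red), "fx", "fy", "cx", "cy" (pixels), "extrinsics" (4x4, takes a point from world to camera coordinates). Camera axes: x right, y down, z forward; pixel columns grow to the right and rows downward; lengths in m; the calibration is good to about 2 mm. A picture is of the moment at which its call begins. There is no depth.
- ctrl.close_job(): hands the job in; it is judged then, once.
Trained networks look in the newest picture that a camera, given by its name, has taken for a name from the list of things; names that differ only in an ending like _2 or _b are one class to them, and where a whole thing is asked for, a point or a joint stands for the part that bears it (a point fixed in the world has none). Each returns a list of dicts, best first, with "conf" (0 to 1); they miss things now and then, are a little off and sometimes report something else, mostly with a low value. They report only what shows in the picture. A call takes as long as a camera call. They do not tell look-alikes from the thing itself.
- vision.spot_in(camera, thing): "bbox" ([left, top, right, bottom] in pixels, round what is visible of it).
The state is a dict: "time": time; "joint_positions": joint angles; "qd": joint speeds; "joint_torque": joint torques, N m; "position": TCP position; "tool_rot": TCP orientation; "ft_force": force on the tool from outside, world axes, zero at the start; "torque": the same for the moment, N m; "grip_width": opening from 0.0 (shut) to 1.0 (fully open); "grip_force": force on a finger pad.
Only numpy, scipy, OpenCV 4.12 (cv2) and the standard library are available. Lean on these libraries where they do the work, as an engineer would, in place of code of your own. Each camera call takes 0.05 s, during which the arm holds its last target. There are 200 camera calls.

## Working session

There is one attempt and no reset: what is moved stays moved. The work goes in short steps, Python scripts to look and compute and a tool call to move; the robot and the scene stay as the last step left them, time stands still between calls to the robot, and variables do not carry over. Pictures are saved under pics/ and viewed, at most 10 in all, crops included, and the job is handed in when it is done.

Besides the shell and the picture viewer there is one more tool, called as a command line: name --argument value ..., lists and objects as JSON in quotes. jog_arm: Moves the arm, as the interface text tells. Its arguments: {"type":"object","properties":{"increments":{"type":"array"},"grip_force":{"type":"number"}},"required":["increments"]}

```bash
ls; mkdir -p pics
cat > h.py <<'E'
import cv2,numpy as np
from bench import ctrl,vision
def cam(n):
    d=vision.get_image(n);return d
def ray(d,u,v):
    E=np.array(d["extrinsics"]);R,t=E[:3,:3],E[:3,3]
    return -R.T@t, R.T@np.array([(u-d["cx"])/d["fx"],(v-d["cy"])/d["fy"],1])
def at(d,u,v,z):
    o,r=ray(d,u,v);return o+r*(z-o[2])/r[2]
def proj(d,p):
    E=np.array(d["extrinsics"]);c=E[:3,:3]@np.array(p)+E[:3,3]
    return np.array([d["fx"]*c[0]/c[2]+d["cx"],d["fy"]*c[1]/c[2]+d["cy"]])
E
python3 - <<'E'
from h import *
for n in ("top","side"):
    d=cam(n);cv2.imwrite(f"pics/{n}0.png",d["color"])
    print(n,d["fx"],d["cx"],d["cy"],np.round(d["extrinsics"],3).tolist())
    for t in("gauge","gauge_stand","nest_block","bore_mouth","disc","jar1"):
        try: print(t,[(np.round(b["bbox"]).tolist(),round(b["conf"],2)) for b in vision.spot_in(n,t)])
        except Exception as e: print(t,e)
s=ctrl.get_state();print(s)
E
```

```text
pics
top 588.7985693198183 316.0608487732531 238.96315738549612 [[-0.022, -1.0, -0.012, 0.008], [-0.993, 0.024, -0.117, 0.57], [0.118, 0.01, -0.993, 1.072], [0.0, 0.0, 0.0, 1.0]]
gauge [([257.0, 226.0, 279.0, 250.0], 0.86), ([307.0, 218.0, 347.0, 257.0], 0.73), ([288.0, 292.0, 342.0, 351.0], 0.62)]
gauge_stand [([308.0, 244.0, 344.0, 267.0], 0.8)]
nest_block []
bore_mouth [([132.0, 252.0, 210.0, 326.0], 0.57)]
disc [([257.0, 228.0, 280.0, 250.0], 0.94), ([306.0, 220.0, 345.0, 259.0], 0.85), ([292.0, 295.0, 341.0, 348.0], 0.83)]
jar1 [([383.0, 137.0, 411.0, 169.0], 0.62), ([290.0, 166.0, 312.0, 195.0], 0.58), ([307.0, 242.0, 344.0, 267.0], 0.18)]
side 606.0747723415362 313.5268906199296 233.97758115575843 [[-0.974, -0.228, -0.003, 0.573], [-0.151, 0.653, -0.742, 0.144], [0.171, -0.722, -0.67, 0.908], [0.0, 0.0, 0.0, 1.0]]
gauge [([316.0, 184.0, 357.0, 238.0], 0.76), ([304.0, 254.0, 336.0, 303.0], 0.67), ([399.0, 184.0, 457.0, 284.0], 0.62)]
gauge_stand [([310.0, 228.0, 354.0, 274.0], 0.94)]
nest_block [([312.0, 332.0, 408.0, 452.0], 0.61)]
bore_mouth [([312.0, 335.0, 405.0, 451.0], 0.
[... 274 characters left out ...]
: array([ 1.31610675,  0.32094543, -0.07010508,  1.45044806,  0.02257402,
        1.37078095, -0.05690012]), 'qd': array([ 8.36765250e-04,  1.30541481e-04, -4.39819588e-04, -1.21417899e-03,
       -1.18491850e-05,  1.48755207e-04,  1.82218363e-03]), 'joint_torque': array([-3.10915846e-05, -4.90944958e+01, -4.03201254e-01, -3.12707162e+01,
       -6.36488688e-02,  3.32900416e-02,  2.20120694e-05]), 'position': array([ 0.17261986, -0.62671369,  0.22264815]), 'tool_rot': array([3.11305752e+00, 4.20943541e-01, 2.13496482e-05]), 'ft_force': array([ 0.41614121, -0.1496611 , -0.08003661]), 'torque': array([ 0.01611371, -0.01155172,  0.03932988]), 'grip_force': 0.0, 'grip_width': 0.9987703380857418}
```

View pics/top0.png

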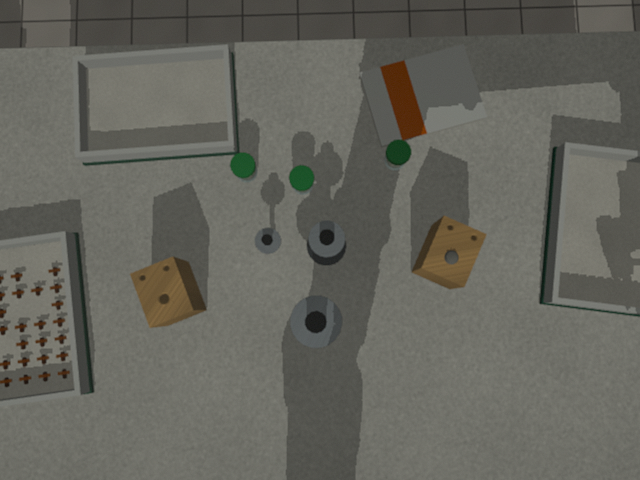

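View pics/side0.png

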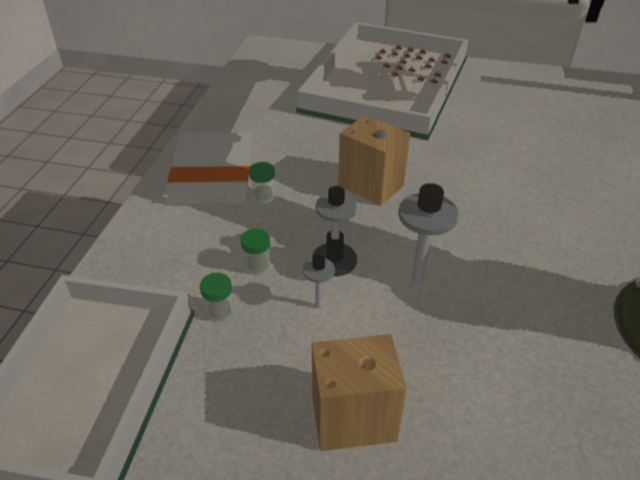

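Candidates for the gauge in the top image are the small one at (267,239), the middle one in a stand at (326,238), and the large one at (316,321). I choose the middle one, which the side view shows in its stand at (336,230). The open block is the one at top (164,299). The block at (452,257) has the grey plug. I'll measure these and check with a crop.

Run:
```python
from h import *
from scipy.optimize import least_squares
T=cam("top");S=cam("side")
a=T["color"][195:365,230:360];b=S["color"][170:310,290:470];c=T["color"][240:340,120:220]
f=lambda x:cv2.resize(x,(390,500),interpolation=3)
cv2.imwrite("pics/crop1.png",np.hstack([cv2.resize(a,(300,392),interpolation=3),cv2.resize(b,(300,392),interpolation=3),cv2.resize(c,(200,392),interpolation=3)]))
p=lambda *a:print(np.round(a,3))
print("mid top knob",at(T,327,236,.15),"side knob",at(S,336.5,190,.15), "stand foot side",at(S,334,259,.004))
print("bore",at(T,164,299,.12),at(S,367.5,363.5,.12))
for n,q in(("n1",(142.5,278)),("n2",(166,268))):print(n,at(T,*q,.12))
for n,q in(("s1",(331,384)),("s2",(325,353))):print(n,at(S,*q,.12))
def tri(u,v):
    o,r=ray(T,*u);q,s=ray(S,*v);A=np.c_[r,-s];k=np.linalg.lstsq(A,q-o,rcond=None)[0]
    return (o+r*k[0]+q+s*k[1])/2, np.linalg.norm(o+r*k[0]-q-s*k[1])
print("mid",tri((327,236.5),(336.5,191)));print("large",tri((316,322),(431,190)));print("small",tri((267,239),(319,254)))
```

```text
mid top knob [ 0.56078326 -0.0253185   0.15      ] side knob [ 0.55835108 -0.02378313  0.15      ] stand foot side [ 0.55909958 -0.02293273  0.004     ]
bore [0.46234029 0.25654434 0.12      ] [0.46226676 0.2581198  0.12      ]
n1 [0.49920251 0.29399045 0.12      ]
n2 [0.51551444 0.25350503 0.12      ]
s1 [0.49861102 0.29587808 0.12      ]
s2 [0.51476892 0.25460273 0.12      ]
mid (array([ 0.55946716, -0.02540141,  0.14684102]), np.float64(0.0017068496593216575))
large (array([ 0.41902646, -0.00414773,  0.18929771]), np.float64(1.7410615729058693e-05))
small (array([0.56243738, 0.07922186, 0.11100763]), np.float64(0.0007555162847926566))
```

View pics/crop1.png

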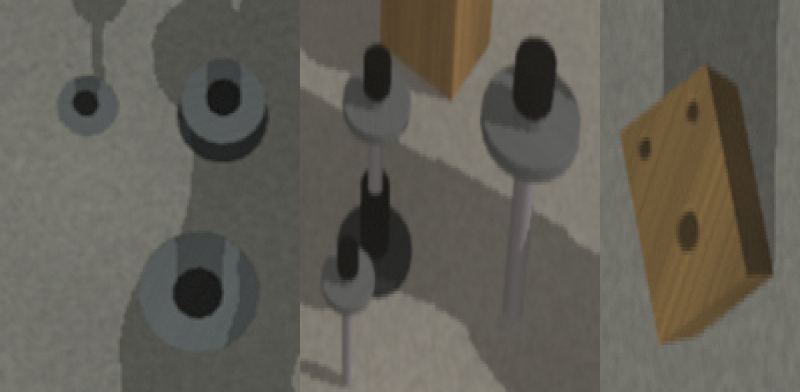

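The crop confirms the choice: the middle gauge stands in the black sleeve and foot. The small one (bottom-centre panel) and the large one (right) have no stand, and the right panel shows the open bore at crop (688,230). The gauge is at about (0.5595, -0.0245) and the bore at about (0.4623, 0.257).

```bash
cat >> h.py <<'E'
from scipy.spatial.transform import Rotation as Rn
def go(p,R=None):
    s=ctrl.get_state();A=Rn.from_rotvec(s["tool_rot"])
    print("t",round(s["time"],2),"pos",np.round(s["position"],4),"F",np.round(s["ft_force"],1),"grip",round(s["grip_width"],3),s["grip_force"])
    print("shift mm",np.round(1000*A.inv().apply(np.array(p)-s["position"]),1), "tilt",np.round(A.as_matrix(),3).tolist())
E
python3 -c "
from h import *
go([.5595,-.0245,.27])"
```

```text
t 0.8 pos [ 0.1726 -0.6267  0.2226] F [ 0.5 -1.2  0.1] grip 0.999 0.0
shift mm [ 532.9 -477.8  -47.5] tilt [[0.964, 0.266, 0.0], [0.266, -0.964, -0.0], [-0.0, 0.0, -1.0]]
```

jog_arm --increments '[{"tx": 30, "ty": -27, "tz": -8, "gripper": 0.6}, {"tx": 60, "ty": -54, "tz": -16, "gripper": 0.6}, {"tx": 90, "ty": -81, "tz": -24, "gripper": 0.6}, {"tx": 120, "ty": -108, "tz": -32, "gripper": 0.6}, {"tx": 150, "ty": -135, "tz": -40, "gripper": 0.6}]'

```text
validation failed for argument at $.in...
```

jog_arm --increments '[{"tx": 30, "ty": -27, "tz": -1, "gripper": 0.6}, {"tx": 60, "ty": -54, "tz": -2, "gripper": 0.6}, {"tx": 90, "ty": -81, "tz": -3, "gripper": 0.6}, {"tx": 120, "ty": -108, "tz": -4, "gripper": 0.6}, {"tx": 150, "ty": -135, "tz": -5, "gripper": 0.6}]'

```text
validation failed for argument at $.in...
```

jog_arm --increments '[{"tx": 30, "ty": -27, "tz": 0, "gripper": 0.6}, {"tx": 60, "ty": -54, "tz": 0, "gripper": 0.6}, {"tx": 90, "ty": -81, "tz": 0, "gripper": 0.6}, {"tx": 120, "ty": -108, "tz": 0, "gripper": 0.6}, {"tx": 150, "ty": -135, "tz": 0, "gripper": 0.6}]'

```text
validation failed for argument at $.in...
```

```bash
python3 -c "
from h import *
go([.5595,-.0245,.27])"
```

```text
t 0.8 pos [ 0.1726 -0.6267  0.2226] F [ 0.5 -1.2  0.1] grip 0.999 0.0
shift mm [ 532.9 -477.8  -47.5] tilt [[0.964, 0.266, 0.0], [0.266, -0.964, -0.0], [-0.0, 0.0, -1.0]]
```

Validation failed, most likely because every row needs all seven fields.

jog_arm --increments '[{"tx": 30, "ty": -27, "tz": -8, "wx": 0, "wy": 0, "wz": 0, "gripper": 0.6}, {"tx": 60, "ty": -54, "tz": -16, "wx": 0, "wy": 0, "wz": 0, "gripper": 0.6}, {"tx": 90, "ty": -81, "tz": -24, "wx": 0, "wy": 0, "wz": 0, "gripper": 0.6}, {"tx": 120, "ty": -108, "tz": -32, "wx": 0, "wy": 0, "wz": 0, "gripper": 0.6}, {"tx": 150, "ty": -135, "tz": -40, "wx": 0, "wy": 0, "wz": 0, "gripper": 0.6}]'

```text
time: 1.22
position: [0.2821, -0.455, 0.263]
tool_rot: [3.113, 0.421, 0.0]
ft_force: [1.0, -0.4, -0.3]
grip_width: 0.712
grip_force: 0.0
```

jog_arm --increments '[{"tx": 30, "ty": -27, "tz": -1, "wx": 0, "wy": 0, "wz": 0, "gripper": 0.6}, {"tx": 60, "ty": -54, "tz": -2, "wx": 0, "wy": 0, "wz": 0, "gripper": 0.6}, {"tx": 90, "ty": -81, "tz": -3, "wx": 0, "wy": 0, "wz": 0, "gripper": 0.6}, {"tx": 120, "ty": -108, "tz": -4, "wx": 0, "wy": 0, "wz": 0, "gripper": 0.6}, {"tx": 150, "ty": -135, "tz": -5, "wx": 0, "wy": 0, "wz": 0, "gripper": 0.6}]'

```text
time: 1.63
position: [0.3909, -0.2849, 0.268]
tool_rot: [3.112, 0.421, 0.001]
ft_force: [0.4, -0.3, -0.7]
grip_width: 0.601
grip_force: 0.0
```

jog_arm --increments '[{"tx": 30, "ty": -27, "tz": 0, "wx": 0, "wy": 0, "wz": 0, "gripper": 0.6}, {"tx": 60, "ty": -54, "tz": 0, "wx": 0, "wy": 0, "wz": 0, "gripper": 0.6}, {"tx": 90, "ty": -81, "tz": 0, "wx": 0, "wy": 0, "wz": 0, "gripper": 0.6}, {"tx": 120, "ty": -108, "tz": 0, "wx": 0, "wy": 0, "wz": 0, "gripper": 0.6}, {"tx": 150, "ty": -135, "tz": 0, "wx": 0, "wy": 0, "wz": 0, "gripper": 0.6}]'

```text
time: 2.05
position: [0.4996, -0.1149, 0.268]
tool_rot: [3.112, 0.42, 0.001]
ft_force: [1.3, -0.1, -0.2]
grip_width: 0.605
grip_force: 0.0
```

jog_arm --increments '[{"tx": 28, "ty": -25, "tz": 0, "wx": 0, "wy": 0, "wz": 0, "gripper": 0.6}, {"tx": 56, "ty": -50, "tz": 0, "wx": 0, "wy": 0, "wz": 0, "gripper": 0.6}, {"tx": 83, "ty": -73, "tz": 0, "wx": 0, "wy": 0, "wz": 0, "gripper": 0.6}, {"tx": 83, "ty": -73, "tz": 0, "wx": 0, "wy": 0, "wz": 0, "gripper": 0.6}, {"tx": 83, "ty": -73, "tz": 0, "wx": 0, "wy": 0, "wz": 0, "gripper": 0.6}]'

```text
time: 2.47
position: [0.5599, -0.0216, 0.2674]
tool_rot: [-3.111, -0.429, 0.0]
ft_force: [-0.3, -0.3, -0.1]
grip_width: 0.603
grip_force: 0.0
```

```bash
python3 -c "
from h import *
d=cam('wrist');cv2.imwrite('pics/w1.png',d['color'])
print(d['fx'],proj(d,[.5595,-.0245,.15]))
for t in('gauge','disc'):print(t,[(np.round(b['bbox'],1).tolist(),round(b['conf'],2)) for b in vision.spot_in('wrist',t)])
go([.5595,-.0245,.126])"
```

```text
351.629042704498 [322.96744044 227.83104912]
gauge [([287.7, 185.0, 358.0, 254.0], 0.96), ([239.5, 289.5, 304.6, 375.8], 0.8), ([194.4, 156.6, 246.5, 205.0], 0.66)]
disc [([285.5, 183.0, 356.5, 256.5], 0.97), ([194.5, 154.9, 242.4, 202.3], 0.87), ([257.5, 342.4, 308.0, 372.3], 0.78)]
t 2.62 pos [ 0.5591 -0.026   0.2674] F [-1.6  0.5 -0.7] grip 0.599 0.0
shift mm [  0.9  -1.5 141.4] tilt [[0.965, 0.263, -0.0], [0.263, -0.965, -0.001], [-0.001, 0.001, -1.0]]
```

View pics/w1.png

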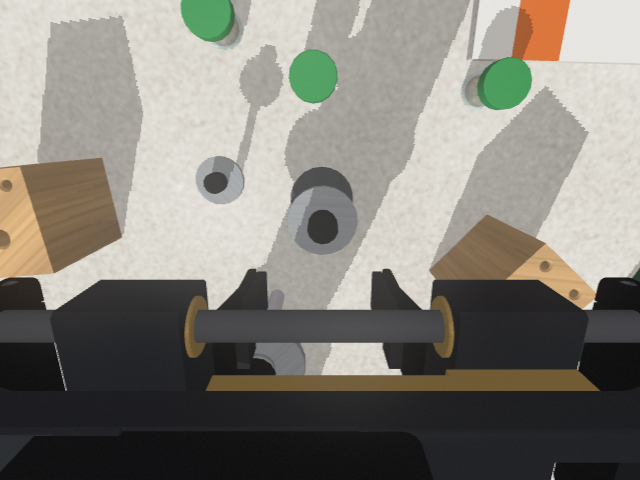

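The wrist view shows the knob at (322,227) against a predicted (323,228), so the estimate holds. The small gauge is at (215,182), and the fingers are clear of it. I'll descend.

jog_arm --increments '[{"tx": 1, "ty": -1, "tz": 30, "wx": 0, "wy": 0, "wz": 0, "gripper": 0.6}, {"tx": 1, "ty": -1, "tz": 60, "wx": 0, "wy": 0, "wz": 0, "gripper": 0.6}, {"tx": 1, "ty": -1, "tz": 90, "wx": 0, "wy": 0, "wz": 0, "gripper": 0.6}, {"tx": 1, "ty": -1, "tz": 110, "wx": 0, "wy": 0, "wz": 0, "gripper": 0.6}, {"tx": 1, "ty": -1, "tz": 120, "wx": 0, "wy": 0, "wz": 0, "gripper": 0.6}]'

```text
time: 3.03
position: [0.5578, -0.0254, 0.1446]
tool_rot: [3.114, 0.416, -0.007]
ft_force: [-0.4, 0.4, -0.6]
grip_width: 0.599
grip_force: 0.0
```

jog_arm --increments '[{"tx": 0, "ty": 0, "tz": 8, "wx": 0, "wy": 0, "wz": 0, "gripper": 0.6}, {"tx": 0, "ty": 0, "tz": 15, "wx": 0, "wy": 0, "wz": 0, "gripper": 0.6}, {"tx": 0, "ty": 0, "tz": 20, "wx": 0, "wy": 0, "wz": 0, "gripper": 0.6}, {"tx": 0, "ty": 0, "tz": 21, "wx": 0, "wy": 0, "wz": 0, "gripper": 0.6}, {"tx": 0, "ty": 0, "tz": 21, "wx": 0, "wy": 0, "wz": 0, "gripper": 0.6}]'

```text
time: 3.45
position: [0.5606, -0.0232, 0.127]
tool_rot: [3.113, 0.421, 0.001]
ft_force: [0.1, 0.5, 0.8]
grip_width: 0.599
grip_force: 0.0
```

jog_arm --increments '[{"tx": 0, "ty": 0, "tz": 0, "wx": 0, "wy": 0, "wz": 0, "gripper": 0.4}, {"tx": 0, "ty": 0, "tz": 0, "wx": 0, "wy": 0, "wz": 0, "gripper": 0.3}, {"tx": 0, "ty": 0, "tz": 0, "wx": 0, "wy": 0, "wz": 0, "gripper": 0.2}, {"tx": 0, "ty": 0, "tz": 0, "wx": 0, "wy": 0, "wz": 0, "gripper": 0.2}, {"tx": 0, "ty": 0, "tz": 0, "wx": 0, "wy": 0, "wz": 0, "gripper": 0.2}]' --grip_force 25

```text
time: 3.87
position: [0.5604, -0.0231, 0.1268]
tool_rot: [3.113, 0.421, 0.001]
ft_force: [0.2, -0.4, -0.1]
grip_width: 0.303
grip_force: 0.0
```

jog_arm --increments '[{"tx": 0, "ty": 0, "tz": 0, "wx": 0, "wy": 0, "wz": 0, "gripper": 0.1}, {"tx": 0, "ty": 0, "tz": 0, "wx": 0, "wy": 0, "wz": 0, "gripper": 0.1}, {"tx": 0, "ty": 0, "tz": 0, "wx": 0, "wy": 0, "wz": 0, "gripper": 0.1}, {"tx": 0, "ty": 0, "tz": 0, "wx": 0, "wy": 0, "wz": 0, "gripper": 0.1}, {"tx": 0, "ty": 0, "tz": 0, "wx": 0, "wy": 0, "wz": 0, "gripper": 0.1}]' --grip_force 25

```text
time: 4.28
position: [0.5604, -0.0231, 0.1267]
tool_rot: [3.113, 0.421, 0.0]
ft_force: [-0.4, -0.8, 1.5]
grip_width: 0.291
grip_force: 25.0
```

jog_arm --increments '[{"tx": 0, "ty": 0, "tz": -15, "wx": 0, "wy": 0, "wz": 0, "gripper": 0.1}, {"tx": 0, "ty": 0, "tz": -40, "wx": 0, "wy": 0, "wz": 0, "gripper": 0.1}, {"tx": 0, "ty": 0, "tz": -70, "wx": 0, "wy": 0, "wz": 0, "gripper": 0.1}, {"tx": 0, "ty": 0, "tz": -100, "wx": 0, "wy": 0, "wz": 0, "gripper": 0.1}, {"tx": 0, "ty": 0, "tz": -130, "wx": 0, "wy": 0, "wz": 0, "gripper": 0.1}]'

```text
time: 4.7
position: [0.5595, -0.0229, 0.257]
tool_rot: [-3.113, -0.421, 0.003]
ft_force: [1.1, -0.5, -2.3]
grip_width: 0.288
grip_force: 25.0
```

```bash
python3 -c "
from h import *
go([.4623,.257,.285])"
```

```text
t 4.7 pos [ 0.5595 -0.0229  0.257 ] F [ 1.1 -0.5 -2.3] grip 0.288 24.9888711667154
shift mm [ -19.3 -295.7  -27.7] tilt [[0.964, 0.266, -0.002], [0.266, -0.964, 0.0], [-0.002, -0.001, -1.0]]
```

jog_arm --increments '[{"tx": -1, "ty": -15, "tz": -10, "wx": 0, "wy": 0, "wz": 0, "gripper": 0.1}, {"tx": -3, "ty": -45, "tz": -20, "wx": 0, "wy": 0, "wz": 0, "gripper": 0.1}, {"tx": -5, "ty": -80, "tz": -28, "wx": 0, "wy": 0, "wz": 0, "gripper": 0.1}, {"tx": -7, "ty": -115, "tz": -28, "wx": 0, "wy": 0, "wz": 0, "gripper": 0.1}, {"tx": -10, "ty": -150, "tz": -28, "wx": 0, "wy": 0, "wz": 0, "gripper": 0.1}]'

```text
time: 5.12
position: [0.5093, 0.1212, 0.2838]
tool_rot: [-3.113, -0.421, 0.001]
ft_force: [0.7, 0.7, -1.4]
grip_width: 0.287
grip_force: 25.0
```

jog_arm --increments '[{"tx": -2, "ty": -35, "tz": 0, "wx": 0, "wy": 0, "wz": 0, "gripper": 0.1}, {"tx": -4, "ty": -70, "tz": 0, "wx": 0, "wy": 0, "wz": 0, "gripper": 0.1}, {"tx": -6, "ty": -105, "tz": 0, "wx": 0, "wy": 0, "wz": 0, "gripper": 0.1}, {"tx": -8, "ty": -130, "tz": 0, "wx": 0, "wy": 0, "wz": 0, "gripper": 0.1}, {"tx": -9, "ty": -145, "tz": 0, "wx": 0, "wy": 0, "wz": 0, "gripper": 0.1}]'

```text
time: 5.53
position: [0.4599, 0.2609, 0.2835]
tool_rot: [-3.111, -0.43, 0.003]
ft_force: [-0.3, 0.6, -2.0]
grip_width: 0.29
grip_force: 25.0
```

jog_arm --increments '[{"tx": 0, "ty": 0, "tz": 0, "wx": 0, "wy": 0, "wz": 0, "gripper": 0.1}, {"tx": 0, "ty": 0, "tz": 0, "wx": 0, "wy": 0, "wz": 0, "gripper": 0.1}, {"tx": 0, "ty": 0, "tz": 0, "wx": 0, "wy": 0, "wz": 0, "gripper": 0.1}, {"tx": 0, "ty": 0, "tz": 0, "wx": 0, "wy": 0, "wz": 0, "gripper": 0.1}, {"tx": 0, "ty": 0, "tz": 0, "wx": 0, "wy": 0, "wz": 0, "gripper": 0.1}]'

```text
time: 5.95
position: [0.4641, 0.2549, 0.2841]
tool_rot: [3.113, 0.417, -0.001]
ft_force: [1.4, -0.3, -1.6]
grip_width: 0.291
grip_force: 25.0
```

```bash
python3 -c "
from h import *
go([.4623,.257,.285])
S=cam('side');W=cam('wrist')
s=ctrl.get_state();A=Rn.from_rotvec(s['tool_rot'])
tip=s['position']+A.apply([0,0,.1185]);print('tip',tip,'side',proj(S,tip),'knobtop',proj(S,s['position']+A.apply([0,0,-.024])),'wristtip',proj(W,tip),'bore',proj(W,[.4623,.257,.12]),'side bore',proj(S,[.4623,.257,.12]))
u,v=proj(S,tip).astype(int);c=S['color'][max(0,v-170):v+110,u-110:u+110]
print('crop origin',u-110,max(0,v-170))
c=cv2.resize(c,None,fx=2,fy=2,interpolation=3);w=cv2.resize(W['color'],(360,270))
o=np.zeros((600,800,3),np.uint8);o[:c.shape[0],:c.shape[1]]=c;o[:270,440:]=w;cv2.imwrite('pics/c2.png',o)"
```

```text
t 5.95 pos [0.4641 0.2549 0.2841] F [ 1.4 -0.3 -1.6] grip 0.291 24.989035982871428
shift mm [-1.2 -2.5 -0.9] tilt [[0.965, 0.263, -0.0], [0.263, -0.965, -0.001], [-0.001, 0.0, -1.0]]
tip [0.46395399 0.25527917 0.1658456 ] side [368.72834451 337.16527021] knobtop [377.11310173 246.26470442] wristtip [319.2017149  226.03146515] bore [316.93745929 214.79579372] side bore [367.6266329  362.73540948]
crop origin 258 167
```

View pics/c2.png

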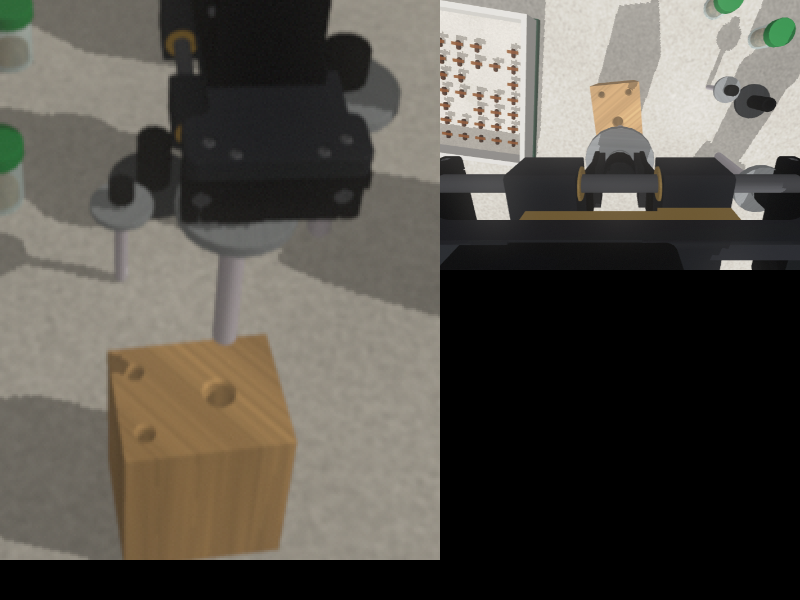

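Tip is at about (370,337) in the side view (expected 368.7,337), and the bore mouth is at (367.5,363.5), matching my estimate. I'll lower to just above the mouth.

jog_arm --increments '[{"tx": -1, "ty": -2, "tz": 10, "wx": 0, "wy": 0, "wz": 0, "gripper": 0.1}, {"tx": -1, "ty": -2, "tz": 20, "wx": 0, "wy": 0, "wz": 0, "gripper": 0.1}, {"tx": -1, "ty": -2, "tz": 30, "wx": 0, "wy": 0, "wz": 0, "gripper": 0.1}, {"tx": -1, "ty": -2, "tz": 37, "wx": 0, "wy": 0, "wz": 0, "gripper": 0.1}, {"tx": -1, "ty": -2, "tz": 40, "wx": 0, "wy": 0, "wz": 0, "gripper": 0.1}]'

```text
time: 6.47
position: [0.4612, 0.2573, 0.2425]
tool_rot: [3.112, 0.421, -0.004]
ft_force: [-0.1, 0.1, -2.1]
grip_width: 0.289
grip_force: 25.0
```

jog_arm --increments '[{"tx": 0, "ty": 0, "tz": 0, "wx": 0, "wy": 0, "wz": 0, "gripper": 0.1}, {"tx": 0, "ty": 0, "tz": 0, "wx": 0, "wy": 0, "wz": 0, "gripper": 0.1}, {"tx": 0, "ty": 0, "tz": 0, "wx": 0, "wy": 0, "wz": 0, "gripper": 0.1}, {"tx": 0, "ty": 0, "tz": 0, "wx": 0, "wy": 0, "wz": 0, "gripper": 0.1}, {"tx": 0, "ty": 0, "tz": 0, "wx": 0, "wy": 0, "wz": 0, "gripper": 0.1}]'

```text
time: 6.88
position: [0.4623, 0.2582, 0.245]
tool_rot: [-3.113, -0.421, -0.001]
ft_force: [-1.0, -0.0, -2.1]
grip_width: 0.285
grip_force: 25.0
```

```bash
python3 -c "
from h import *
S=cam('side')
go([.4623,.257,.245])
s=ctrl.get_state();A=Rn.from_rotvec(s['tool_rot'])
tip=s['position']+A.apply([0,0,.1185]);print('tip',tip,'side',proj(S,tip),'bore',proj(S,[.4623,.257,.12]))
c=S['color'][310:400,310:430];cv2.imwrite('pics/c3.png',cv2.resize(c,None,fx=6,fy=6,interpolation=cv2.INTER_CUBIC))"
```

```text
t 6.93 pos [0.4622 0.2581 0.2449] F [-0.4 -0.6 -2.2] grip 0.284 24.989007898257114
shift mm [-0.2  1.1 -0.1] tilt [[0.964, 0.266, 0.001], [0.266, -0.964, 0.0], [0.001, 0.0, -1.0]]
tip [0.46231761 0.25810347 0.12637594] side [367.76630871 360.24865492] bore [367.6266329  362.73540948]
```

View pics/c3.png

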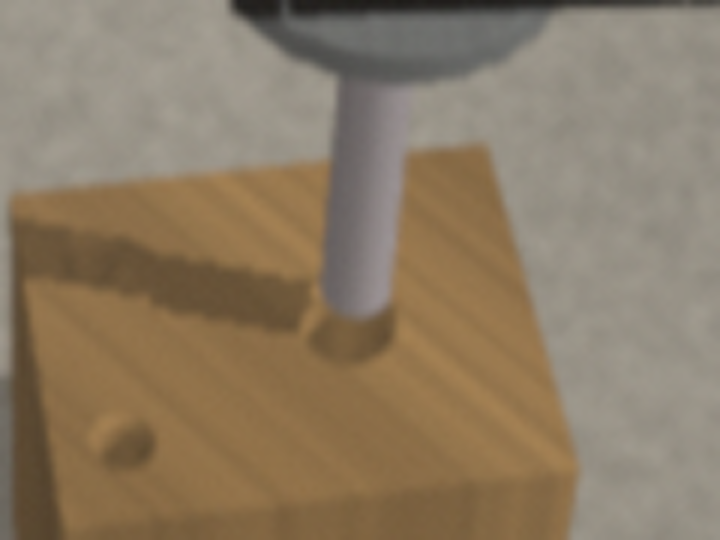

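The shaft tip is at crop (358,312) and the bore centre at about (349,331). That puts the tip about 2 mm off in -x, so I'll correct and enter.

jog_arm --increments '[{"tx": 2, "ty": 1, "tz": 2, "wx": 0, "wy": 0, "wz": 0, "gripper": 0.1}, {"tx": 2, "ty": 1, "tz": 6, "wx": 0, "wy": 0, "wz": 0, "gripper": 0.1}, {"tx": 2, "ty": 1, "tz": 11, "wx": 0, "wy": 0, "wz": 0, "gripper": 0.1}, {"tx": 2, "ty": 1, "tz": 16, "wx": 0, "wy": 0, "wz": 0, "gripper": 0.1}, {"tx": 2, "ty": 1, "tz": 20, "wx": 0, "wy": 0, "wz": 0, "gripper": 0.1}]'

```text
time: 7.35
position: [0.4639, 0.2573, 0.2235]
tool_rot: [3.113, 0.421, -0.002]
ft_force: [0.9, 0.5, -1.2]
grip_width: 0.29
grip_force: 25.0
```

jog_arm --increments '[{"tx": 0, "ty": 0, "tz": 3, "wx": 0, "wy": 0, "wz": 0, "gripper": 0.1}, {"tx": 0, "ty": 0, "tz": 8, "wx": 0, "wy": 0, "wz": 0, "gripper": 0.1}, {"tx": 0, "ty": 0, "tz": 13, "wx": 0, "wy": 0, "wz": 0, "gripper": 0.1}, {"tx": 0, "ty": 0, "tz": 18, "wx": 0, "wy": 0, "wz": 0, "gripper": 0.1}, {"tx": 0, "ty": 0, "tz": 20, "wx": 0, "wy": 0, "wz": 0, "gripper": 0.1}]'

```text
time: 7.77
position: [0.4639, 0.2573, 0.2035]
tool_rot: [3.113, 0.421, -0.002]
ft_force: [0.3, -0.4, -2.6]
grip_width: 0.29
grip_force: 25.0
```

jog_arm --increments '[{"tx": 0, "ty": 0, "tz": 8, "wx": 0, "wy": 0, "wz": 0, "gripper": 0.1}, {"tx": 0, "ty": 0, "tz": 16, "wx": 0, "wy": 0, "wz": 0, "gripper": 0.1}, {"tx": 0, "ty": 0, "tz": 24, "wx": 0, "wy": 0, "wz": 0, "gripper": 0.1}, {"tx": 0, "ty": 0, "tz": 32, "wx": 0, "wy": 0, "wz": 0, "gripper": 0.1}, {"tx": 0, "ty": 0, "tz": 36, "wx": 0, "wy": 0, "wz": 0, "gripper": 0.1}]'

```text
time: 8.18
position: [0.4636, 0.2572, 0.1669]
tool_rot: [3.113, 0.421, -0.003]
ft_force: [-0.2, -0.1, -1.8]
grip_width: 0.289
grip_force: 25.0
```

jog_arm --increments '[{"tx": 0, "ty": 0, "tz": 1, "wx": 0, "wy": 0, "wz": 0, "gripper": 0.1}, {"tx": 0, "ty": 0, "tz": 2, "wx": 0, "wy": 0, "wz": 0, "gripper": 0.1}, {"tx": 0, "ty": 0, "tz": 3, "wx": 0, "wy": 0, "wz": 0, "gripper": 0.1}, {"tx": 0, "ty": 0, "tz": 5, "wx": 0, "wy": 0, "wz": 0, "gripper": 0.1}, {"tx": 0, "ty": 0, "tz": 6, "wx": 0, "wy": 0, "wz": 0, "gripper": 0.1}]'

```text
time: 8.6
position: [0.4644, 0.2576, 0.1626]
tool_rot: [3.113, 0.421, 0.001]
ft_force: [0.1, 0.5, -2.6]
grip_width: 0.292
grip_force: 25.0
```

jog_arm --increments '[{"tx": 0, "ty": 0, "tz": 1, "wx": 0, "wy": 0, "wz": 0, "gripper": 0.1}, {"tx": 0, "ty": 0, "tz": 2, "wx": 0, "wy": 0, "wz": 0, "gripper": 0.1}, {"tx": 0, "ty": 0, "tz": 3, "wx": 0, "wy": 0, "wz": 0, "gripper": 0.1}, {"tx": 0, "ty": 0, "tz": 4, "wx": 0, "wy": 0, "wz": 0, "gripper": 0.1}, {"tx": 0, "ty": 0, "tz": 5, "wx": 0, "wy": 0, "wz": 0, "gripper": 0.1}]'

```text
time: 9.02
position: [0.4642, 0.2575, 0.1574]
tool_rot: [3.113, 0.421, -0.0]
ft_force: [-0.9, -0.2, -1.6]
grip_width: 0.293
grip_force: 25.0
```

jog_arm --increments '[{"tx": 0, "ty": 0, "tz": 1, "wx": 0, "wy": 0, "wz": 0, "gripper": 0.1}, {"tx": 0, "ty": 0, "tz": 2, "wx": 0, "wy": 0, "wz": 0, "gripper": 0.1}, {"tx": 0, "ty": 0, "tz": 3, "wx": 0, "wy": 0, "wz": 0, "gripper": 0.1}, {"tx": 0, "ty": 0, "tz": 4, "wx": 0, "wy": 0, "wz": 0, "gripper": 0.1}, {"tx": 0, "ty": 0, "tz": 4, "wx": 0, "wy": 0, "wz": 0, "gripper": 0.1}]'

```text
time: 9.43
position: [0.4641, 0.2575, 0.1533]
tool_rot: [3.113, 0.421, -0.001]
ft_force: [-0.6, 0.3, -2.3]
grip_width: 0.286
grip_force: 25.0
```

jog_arm --increments '[{"tx": 0, "ty": 0, "tz": 1, "wx": 0, "wy": 0, "wz": 0, "gripper": 0.1}, {"tx": 0, "ty": 0, "tz": 2, "wx": 0, "wy": 0, "wz": 0, "gripper": 0.1}, {"tx": 0, "ty": 0, "tz": 3, "wx": 0, "wy": 0, "wz": 0, "gripper": 0.1}, {"tx": 0, "ty": 0, "tz": 4, "wx": 0, "wy": 0, "wz": 0, "gripper": 0.1}, {"tx": 0, "ty": 0, "tz": 4, "wx": 0, "wy": 0, "wz": 0, "gripper": 0.1}]'

```text
time: 9.85
position: [0.4655, 0.2582, 0.1511]
tool_rot: [-3.113, -0.421, -0.005]
ft_force: [-0.3, -1.0, 5.5]
grip_width: 0.289
grip_force: 25.0
```

jog_arm --increments '[{"tx": 0, "ty": 0, "tz": 1, "wx": 0, "wy": 0, "wz": 0, "gripper": 0.1}, {"tx": 0, "ty": 0, "tz": 2, "wx": 0, "wy": 0, "wz": 0, "gripper": 0.1}, {"tx": 0, "ty": 0, "tz": 3, "wx": 0, "wy": 0, "wz": 0, "gripper": 0.1}, {"tx": 0, "ty": 0, "tz": 4, "wx": 0, "wy": 0, "wz": 0, "gripper": 0.1}, {"tx": 0, "ty": 0, "tz": 4, "wx": 0, "wy": 0, "wz": 0, "gripper": 0.1}]'

```text
time: 10.27
position: [0.4667, 0.259, 0.1507]
tool_rot: [3.113, 0.421, 0.01]
ft_force: [-5.0, -2.9, 25.7]
grip_width: 0.292
grip_force: 25.0
```

Force rose to 25 N at TCP z≈0.151, so the gauge has bottomed at a depth of about 87 mm. I'll relax the push and then open.

jog_arm --increments '[{"tx": 0, "ty": 0, "tz": -3, "wx": 0, "wy": 0, "wz": 0, "gripper": 0.1}, {"tx": 0, "ty": 0, "tz": -5, "wx": 0, "wy": 0, "wz": 0, "gripper": 0.1}, {"tx": 0, "ty": 0, "tz": -6, "wx": 0, "wy": 0, "wz": 0, "gripper": 0.1}, {"tx": 0, "ty": 0, "tz": -6, "wx": 0, "wy": 0, "wz": 0, "gripper": 0.1}, {"tx": 0, "ty": 0, "tz": -6, "wx": 0, "wy": 0, "wz": 0, "gripper": 0.1}]'

```text
time: 10.68
position: [0.4642, 0.2575, 0.1512]
tool_rot: [-3.113, -0.421, 0.001]
ft_force: [1.1, 0.2, -0.7]
grip_width: 0.289
grip_force: 25.0
```

jog_arm --increments '[{"tx": 0, "ty": 0, "tz": 0, "wx": 0, "wy": 0, "wz": 0, "gripper": 0.45}, {"tx": 0, "ty": 0, "tz": 0, "wx": 0, "wy": 0, "wz": 0, "gripper": 0.45}, {"tx": 0, "ty": 0, "tz": 0, "wx": 0, "wy": 0, "wz": 0, "gripper": 0.45}, {"tx": 0, "ty": 0, "tz": 0, "wx": 0, "wy": 0, "wz": 0, "gripper": 0.45}, {"tx": 0, "ty": 0, "tz": 0, "wx": 0, "wy": 0, "wz": 0, "gripper": 0.45}]'

```text
time: 11.1
position: [0.4642, 0.2575, 0.1514]
tool_rot: [3.113, 0.421, -0.0]
ft_force: [1.1, -0.2, -0.3]
grip_width: 0.442
grip_force: 0.0
```

```bash
python3 -c "
from h import *
go([.4639,.257,.132])"
```

```text
t 11.1 pos [0.4642 0.2575 0.1514] F [ 1.1 -0.2 -0.3] grip 0.442 0.0
shift mm [-0.4  0.4 19.4] tilt [[0.964, 0.266, -0.0], [0.266, -0.964, -0.0], [-0.0, 0.0, -1.0]]
```

jog_arm --increments '[{"tx": 0, "ty": 0, "tz": 4, "wx": 0, "wy": 0, "wz": 0, "gripper": 0.45}, {"tx": 0, "ty": 0, "tz": 8, "wx": 0, "wy": 0, "wz": 0, "gripper": 0.45}, {"tx": 0, "ty": 0, "tz": 12, "wx": 0, "wy": 0, "wz": 0, "gripper": 0.45}, {"tx": 0, "ty": 0, "tz": 15, "wx": 0, "wy": 0, "wz": 0, "gripper": 0.45}, {"tx": 0, "ty": 0, "tz": 17, "wx": 0, "wy": 0, "wz": 0, "gripper": 0.45}]'

```text
time: 11.52
position: [0.4643, 0.2574, 0.1341]
tool_rot: [3.113, 0.421, -0.0]
ft_force: [0.5, -0.2, 3.3]
grip_width: 0.452
grip_force: 1.3
```

jog_arm --increments '[{"tx": 0, "ty": 0, "tz": 1, "wx": 0, "wy": 0, "wz": 0, "gripper": 0.45}, {"tx": 0, "ty": 0, "tz": 2, "wx": 0, "wy": 0, "wz": 0, "gripper": 0.45}, {"tx": 0, "ty": 0, "tz": 3, "wx": 0, "wy": 0, "wz": 0, "gripper": 0.45}, {"tx": 0, "ty": 0, "tz": 4, "wx": 0, "wy": 0, "wz": 0, "gripper": 0.45}, {"tx": 0, "ty": 0, "tz": 5, "wx": 0, "wy": 0, "wz": 0, "gripper": 0.45}]'

```text
time: 11.93
position: [0.4643, 0.2575, 0.1295]
tool_rot: [3.113, 0.421, 0.0]
ft_force: [0.2, -0.4, 2.7]
grip_width: 0.448
grip_force: 1.3
```

Sliding with about 3 N as expected. The next part should seat it.

jog_arm --increments '[{"tx": 0, "ty": 0, "tz": 1, "wx": 0, "wy": 0, "wz": 0, "gripper": 0.45}, {"tx": 0, "ty": 0, "tz": 2, "wx": 0, "wy": 0, "wz": 0, "gripper": 0.45}, {"tx": 0, "ty": 0, "tz": 3, "wx": 0, "wy": 0, "wz": 0, "gripper": 0.45}, {"tx": 0, "ty": 0, "tz": 4, "wx": 0, "wy": 0, "wz": 0, "gripper": 0.45}, {"tx": 0, "ty": 0, "tz": 4, "wx": 0, "wy": 0, "wz": 0, "gripper": 0.45}]'

```text
time: 12.35
position: [0.4644, 0.2575, 0.1284]
tool_rot: [3.111, 0.42, 0.0]
ft_force: [-6.7, -5.0, 23.2]
grip_width: 0.447
grip_force: 11.4
```

Seated at TCP z 0.1284 (disc top expected at 0.128). I'll retreat upward.

jog_arm --increments '[{"tx": 0, "ty": 0, "tz": -3, "wx": 0, "wy": 0, "wz": 0, "gripper": 0.45}, {"tx": 0, "ty": 0, "tz": -5, "wx": 0, "wy": 0, "wz": 0, "gripper": 0.45}, {"tx": 0, "ty": 0, "tz": -7, "wx": 0, "wy": 0, "wz": 0, "gripper": 0.55}, {"tx": 0, "ty": 0, "tz": -10, "wx": 0, "wy": 0, "wz": 0, "gripper": 0.6}, {"tx": 0, "ty": 0, "tz": -15, "wx": 0, "wy": 0, "wz": 0, "gripper": 0.6}]'

```text
time: 12.77
position: [0.4636, 0.2573, 0.1399]
tool_rot: [3.113, 0.421, -0.003]
ft_force: [0.0, 0.4, 0.3]
grip_width: 0.569
grip_force: 0.0
```

jog_arm --increments '[{"tx": 0, "ty": 0, "tz": -20, "wx": 0, "wy": 0, "wz": 0, "gripper": 0.6}, {"tx": 0, "ty": 0, "tz": -50, "wx": 0, "wy": 0, "wz": 0, "gripper": 0.6}, {"tx": 0, "ty": 0, "tz": -80, "wx": 0, "wy": 0, "wz": 0, "gripper": 0.6}, {"tx": 0, "ty": 0, "tz": -115, "wx": 0, "wy": 0, "wz": 0, "gripper": 0.6}, {"tx": 0, "ty": 0, "tz": -150, "wx": 0, "wy": 0, "wz": 0, "gripper": 0.6}]'

```text
time: 13.18
position: [0.4636, 0.2574, 0.2919]
tool_rot: [3.113, 0.422, -0.001]
ft_force: [0.3, 0.2, 0.1]
grip_width: 0.601
grip_force: 0.0
```

```bash
python3 -c "
from h import *
S=cam('side');W=cam('wrist')
go([.4639,.257,.3])
print('knobtop',proj(S,[.4635,.257,.1745]),'disc c',proj(S,[.4635,.257,.128]))
c=cv2.resize(S['color'][290:460,290:430],None,fx=3,fy=3,interpolation=3)
o=np.zeros((510,800,3),np.uint8);o[:c.shape[0],:c.shape[1]]=c;o[:270,440:]=cv2.resize(W['color'],(360,270));cv2.imwrite('pics/c4.png',o)"
```

```text
t 13.28 pos [0.4665 0.2596 0.2964] F [ 0.2  0.5 -0.2] grip 0.598 0.0
shift mm [-3.2  1.8 -3.6] tilt [[0.964, 0.266, 0.009], [0.266, -0.964, 0.004], [0.01, -0.001, -1.0]]
knobtop [369.3237761  333.60848455] disc c [367.00820378 358.48360202]
```

View pics/c4.png

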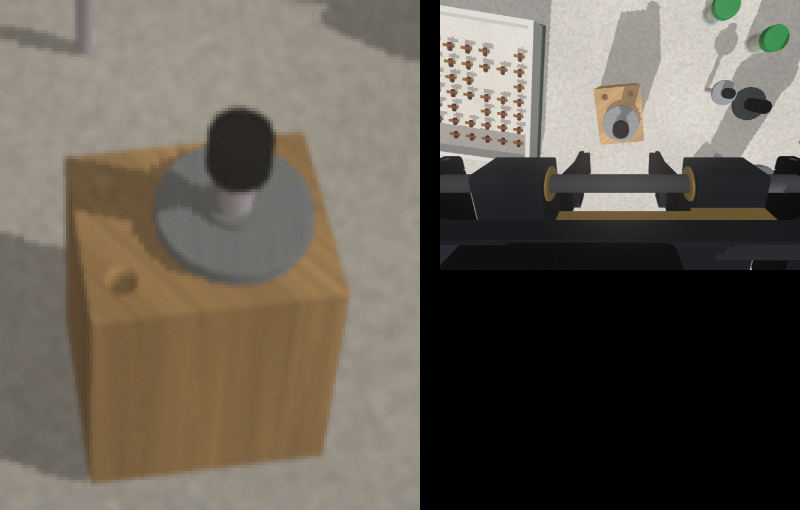

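The side view shows the disc flat on the block, with its centre at about crop (235,209) and the knob at (240,125). The gauge looks upright and released, and the jars are undisturbed. I'll check the knob height numerically before handing in.

```bash
python3 -c "
from h import *
S=cam('side');go([.4639,.257,.3])
a=np.linspace(0,6.28,100)
def ext(r,z,x=.463,y=.257):
    q=np.array([proj(S,[x+r*np.cos(t),y+r*np.sin(t),z]) for t in a]);return np.round([*q.min(0),*q.max(0)],1)
for dz in(0,.004):print('knob top/bot',ext(.013,.1745+dz),ext(.013,.1525+dz))
print('disc top/bot',ext(.032,.128),ext(.032,.12))
g=cv2.cvtColor(S['color'],cv2.COLOR_BGR2GRAY)
m=(g[310:365,345:400]<50).astype(np.uint8);n,l,st,c=cv2.connectedComponentsWithStats(m);i=1+st[1:,4].argmax();print('dark',st[i][:4]+[345,310,0,0])
print(g[318:400:1,368].tolist())
hsv=cv2.cvtColor(S['color'],cv2.COLOR_BGR2HSV);m=((hsv[...,1]<50)[325:392,330:405]).astype(np.uint8)
print('grey rows @368',[(r+325) for r in range(66) if m[r,38]!=m[r+1,38]],'cols @360',[(c+330) for c in range(74) if m[35,c]!=m[35,c+1]])
print([(np.round(b['bbox'],1).tolist(),round(b['conf'],2)) for b in vision.spot_in('side','jar1')])"
```

```text
t 13.33 pos [0.4655 0.2587 0.2935] F [ 0.2  0.9 -1. ] grip 0.599 0.0
shift mm [-1.9  1.2 -6.5] tilt [[0.964, 0.266, 0.005], [0.266, -0.964, 0.002], [0.006, -0.0, -1.0]]
knob top/bot [358.2 324.7 381.3 342.9] [357.4 336.8 379.9 354.9]
knob top/bot [358.4 322.5 381.6 340.7] [357.5 334.6 380.2 352.8]
disc top/bot [340.3 337.  394.6 381.6] [340.2 341.1 394.1 385.6]
dark [359 327  22  26]
[152, 152, 153, 152, 153, 150, 144, 119, 77, 44, 39, 40, 40, 38, 40, 41, 39, 38, 40, 41, 40, 39, 41, 39, 38, 40, 40, 38, 39, 38, 38, 38, 38, 37, 37, 55, 90, 112, 115, 116, 115, 116, 117, 115, 112, 109, 105, 99, 99, 104, 108, 108, 108, 108, 108, 108, 108, 110, 108, 108, 109, 109, 108, 101, 95, 91, 95, 104, 113, 118, 118, 119, 118, 115, 110, 104, 101, 101, 102, 102, 103, 101]
grey rows @368 [346, 347, 384] cols @360 [340, 394, 398]
[([242.6, 226.0, 270.4, 273.4], 0.73), ([249.8, 161.0, 277.3, 204.9], 0.69), ([202.2, 270.1, 235.8, 319.8], 0.68)]
```

jog_arm --increments '[{"tx": 0, "ty": 0, "tz": 0, "wx": 0, "wy": 0, "wz": 0, "gripper": 0.6}, {"tx": 0, "ty": 0, "tz": 0, "wx": 0, "wy": 0, "wz": 0, "gripper": 0.6}, {"tx": 0, "ty": 0, "tz": 0, "wx": 0, "wy": 0, "wz": 0, "gripper": 0.6}, {"tx": 0, "ty": 0, "tz": 0, "wx": 0, "wy": 0, "wz": 0, "gripper": 0.6}, {"tx": 0, "ty": 0, "tz": 0, "wx": 0, "wy": 0, "wz": 0, "gripper": 0.6}]'

```text
time: 13.8
position: [0.464, 0.2574, 0.2898]
tool_rot: [3.113, 0.421, -0.002]
ft_force: [-0.6, 0.5, 0.0]
grip_width: 0.601
grip_force: 0.0
```

```bash
python3 -c "
from bench import ctrl
print(ctrl.close_job())"
```

```text
the job is handed in; nothing more can be done
None
```

I handed the job in at about 14 s of the 51 s allowed. The gauge stands by itself on the bottom of the open bore, its disc is pressed down onto the block's top face (bore depth about 87 mm), and the jars are where they were; no verdict came back.

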